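# Gather the mould nuts in the tote's red corner

### The job

First put the brass nut that was left on the bench into the blue tote with the other three and let go of it there. Then take hold of the tote (the black grip fin is there for that) and tilt it, about 25 degrees, so that all four nuts slide together into the red corner, and finish while still holding it tilted and still, with the nuts resting in that corner (the red corner itself may stay on the bench). Leave everything else on the bench where it stands, and do not lean the tote on any of it.

Things in the scene. Friction and masses are not known exactly. Their poses are not given: they have to be found in the camera images.
- tote: Loose open blue plastic tote, 200 (its x) x 160 (its y) x 60 mm tall, walls and floor 5 mm, 0.25 to 0.5 kg, flat on the bench. Origin: centre of the underside, z up. Its +x+y corner is the red corner (red rim band and floor patch); outside the far corner (-x-y) stands the black grip fin. Slippery inside: nuts slide from about 7 to 11 degrees of tilt, more where they rub along a wall.
- tote_red (a point): The red corner inside the tote, where the two inner walls meet the inner floor: 95, 75, 5 mm from the tote's origin. The outer bottom point of that corner is at 100, 80, 0 mm.
- tote_grip (a point): Where to pinch the upright grip fin from above, across its 12 mm thickness: at -120.3, -96.2, 72 mm from the tote's origin, axes as the tote's. The fin is 50 mm long, along the tote's diagonal through the red corner (38.66 degrees from the tote's +x towards +y), and reaches from 20 to 90 mm above the underside; it starts at the tote's outer corner.
- nut_stray: Brass hexagon nut lying flat on the bench outside the tote, 24 mm across flats, 28 mm across corners, 14 mm tall, 35 g, dark filled bore. Origin: centre of the underside; flats face its +x and -x and every 60 degrees from there.
- nut0: Brass hexagon nut like the stray one, lying loose on the tote's floor at the start. Origin: centre of its underside.
- nut1: Brass hexagon nut like the stray one, lying loose on the tote's floor at the start. Origin: centre of its underside.
- nut2: Brass hexagon nut like the stray one, lying loose on the tote's floor at the start. Origin: centre of its underside.
- paint_tin: Bystander, leave alone: red paint tin, upright, 86 mm diameter, 100 mm tall. Origin: centre of the underside.
- statuette: Bystander, leave alone: grey clay figure, upright, 80 mm across its foot, 188 mm tall. Origin: centre of the underside.
- pigment_jar: Bystander, leave alone: amber glass jar with white cap, upright, 56 mm diameter, 75 mm tall. Origin: centre of the underside.
- brush: Bystander, leave alone: paint brush lying flat. Origin: centre of the underside, lying along its x.
- star_knob: Bystander, leave alone: black star knob with brass foot, about 42 mm across, 26 mm tall. Origin: centre of the underside.
- rosette: Bystander, leave alone: flat white plaster rosette, 72 mm diameter, 17 mm tall. Origin: centre of the underside.
- sanding_block: Bystander, leave alone: cork sanding block, 90 x 50 x 30 mm. Origin: centre of the underside.

How it is judged:
By the outcome, as a careful person would: the job done as asked, in the order asked, and still so for the second after the job is handed in, while the arm keeps its last pose, push and grip.
It also fails if it takes over 54 s, if anything falls off the work surface, if the arm or the gripper's body presses on something with over 40 N, if the wrist force passes 120 N, or if a joint passes its speed limit or range.

### The arm

A 6-joint arm with a two-finger parallel gripper is mounted at the origin on the work surface. World frame = base frame: x ahead of the robot, y to its left, z up, the work surface at z = 0. Lengths are in m, angles in rad, forces in N, time in s.
With the tool pointing down it reaches from about 0.4 to 0.825 m from the base axis. Payload 7 kg.
Tool frame: the origin (TCP) lies at the very end of the fingers, on their centre line; the grasp point (between the pads) lies arm.grip_point_offset behind it (arm.grip_point_offset is the distance from the TCP to the grasp point, in m); z points along the fingers, y is the line along which they close (so a half turn about z gives the same grasp; the last joint's range is limited). The gripper opens to 88 mm and grips with 3 to 60 N. Pads are 19 mm wide; open, the fingers measure 130 mm over their backs; the gripper's body (78 mm by 193 mm) begins 47 mm behind the grasp point.
Start: joints at [-1.03, 0.359, 0.012, 0, -1.224, -0.288], TCP at [0.169, -0.654, 0.193] pointing down, gripper open.
Joint ranges: [-3.07, 3.07], [-1.43, 2.12], [-1.02, 1.25], [-3.03, 1.67], [-3.05, -0], [-3.03, 3.03]. Speed limits (rad/s): [2.39, 2.39, 3.01, 3.14, 3.14, 3.14].

### API

Orientations are given as [roll, pitch, yaw] about the fixed x, y, z axes, in that order (R = Rz(yaw) Ry(pitch) Rx(roll)).
In Python, from station import arm gives the robot as it stands.
- The arm moves only by the shell command python3 -m crank 'ROWS' [OPENING] [FORCE]. ROWS is JSON, a list of rows, each an object of numbers: "dx", "dy", "dz": the shift along the tool's x, y, z in cm; "wx", "wy", "wz": the turn, a rotation vector about the tool's x, y, z in degrees. A call has exactly 10 rows; each row is the pose to reach, as a shift and turn from the pose commanded when the call began, along the tool's axes at that moment; what a row does not reach only later rows make up. A row lasts 1/8 s, in which the tool goes at most 62.5 mm and 10.7 degrees, less where a joint would pass 70% of its speed; a pose out of reach is approached as far as the arm can. A call with a gripper value outside its range is refused whole. OPENING is the finger opening in cm, from 0 to 8.76, set as the call begins (- or left out, the last holds). The fingers move at their own pace and stop on an object; FORCE is the grip in N (left out, the last holds). Time passes only in rows, so rows that repeat a pose let the fingers close, or fill a call up. It gives the time, the measured TCP pose, the force, the opening and the grip force at its end, in the units of the state.
- arm.get_state(): the state, without advancing time (a new reading comes with each control period).
- arm.grab_frame(name): name is "scene" or "top" or "wrist"; returns the picture (420x560x3 uint8, red, green, blue); there is no depth.
- arm.calibration(name): a dict with "fx", "fy", "cx", "cy" (pixels), "dist_coeffs" ([k1, k2, p1, p2, k3] as OpenCV has them; the pictures are not rectified), "world_from_camera" (4x4, takes a point from camera to world coordinates). Camera axes: x right, y down, z forward; pixel columns grow to the right and rows downward; lengths in m; the calibration is good to about 2 mm. A picture is of the moment at which its call begins: read the wrist's pose just before it. calibration takes no time and is no camera call; for the wrist camera it gives the pose at the moment of the call.
- arm.job_done(): hands the job in; it is judged then, once.
Trained networks look in the newest picture that a camera, given by its name, has taken for a name from the list of things; names that differ only in an ending like _2 or _b are one class to them, and where a whole thing is asked for, a point or a joint stands for the part that bears it (a point fixed in the world has none). Each returns a list of dicts, best first, with "confidence" (0 to 1); they miss things now and then, are a little off and sometimes report something else, mostly with a low value. They report only what shows in the picture. A call takes as long as a camera call.
- arm.find_in(camera, query): "centre" ([x, y, z] in m, in world coordinates, good to about 4 mm: the middle of the surface that is visible of it).
- arm.masks_of(camera, query): "pixels" (420x560 bool, what is visible of it).
- arm.mark_of(camera, query): "centre" ([x, y, z] in m, in world coordinates, good to about 4 mm: a listed point, or the origin of a listed thing).
The state is a dict: "t": time; "q": joint angles; "qd": joint speeds; "joint_efforts": joint torques, N m; "eef_pos": TCP position; "ee_rot": TCP orientation; "force": force on the tool from outside, world axes, zero at the start; "moment": the same for the moment, N m; "width": finger opening in m; "gripper_force": force on a finger pad.
Only numpy, scipy, OpenCV 4.12 (cv2) and the standard library are available. Lean on these libraries where they do the work, as an engineer would, in place of code of your own. Each camera call takes 0.05 s, during which the arm holds its last target. There are 200 camera calls.

## Working session

There is one attempt and no reset: what is moved stays moved. The work goes in short steps, Python scripts to look and compute and a shell command to move; the robot and the scene stay as the last step left them, time stands still between calls to the robot, and variables do not carry over. Pictures are saved under pics/ and viewed, at most 10 in all, crops included, and the job is handed in when it is done.

```bash
mkdir -p pics; cat > h.py <<'E'
from station import arm
import numpy as np, cv2
from scipy.spatial.transform import Rotation as R
def snap(c,name=None):
    im=arm.grab_frame(c)
    if name: cv2.imwrite('pics/'+name,im[:,:,::-1])
    return im
def marks(c,names,f='mark_of',n=2):
    for q in names:
        for d in getattr(arm,f)(c,q)[:n]:
            print(c,q,round(d['confidence'],2),np.round(d['centre'],4))
E
python3 - <<'E'
from h import *
print(arm.get_state(),arm.grip_point_offset)
for c in ('top','scene'):
    snap(c,c+'0.png')
    marks(c,['tote','tote_red','tote_grip'],n=1); marks(c,['nut_stray'],n=5)
    if c=='top': marks(c,['paint_tin','statuette','pigment_jar','brush','star_knob','rosette','sanding_block'],n=1)
E
```

```text
{'t': 0.0, 'q': array([-1.02989118e+00,  3.59383750e-01,  1.10918761e-02, -3.46933622e-04,
       -1.22412381e+00, -2.88119824e-01]), 'qd': array([-0.0011244 ,  0.0006624 ,  0.00045443,  0.00141909, -0.00050715,
       -0.00017425]), 'joint_efforts': array([-4.18003274e-04, -5.82716525e+01,  2.93052506e+01,  6.99727044e+00,
        6.98545278e-03, -1.88494473e-04]), 'eef_pos': array([ 0.16866701, -0.65303241,  0.19213972]), 'ee_rot': array([ 3.13994737e+00, -1.47484202e-04, -2.88892536e+00]), 'force': array([-0.01207955, -0.53549306, -0.30893259]), 'moment': array([ 0.04521769,  0.06602919, -0.00719215]), 'gripper_force': 0.0, 'width': 0.08782650001380757} 0.0188
top tote 0.78 [ 0.612  -0.0142  0.0056]
top tote_red 0.73 [0.683  0.0801 0.0054]
top tote_grip 0.73 [ 0.5196 -0.145   0.0721]
top nut_stray 0.65 [ 0.5161  0.2585 -0.0043]
top paint_tin 0.73 [7.458e-01 2.258e-01 3.000e-04]
top statuette 0.72 [ 0.7169 -0.3741 -0.0012]
top pigment_jar 0.78 [ 4.278e-01  4.472e-01 -3.000e-04]
top brush 0.58 [ 0.474  -0.4157 -0.0039]
top star_knob 0.66 [ 0.6494  0.2145 -0.0008]
top rosette 0.58 [ 6.707e-01  3.873e-01 -5.000e-04]
top sanding_block 0.73 [0.5797 0.4441 0.0012]
scene tote 0.85 [ 0.6106 -0.0199  0.0034]
scene tote_red 0.94 [0.679  0.0766 0.0061]
scene tote_grip 0.81 [ 0.5218 -0.1398  0.0742]
scene nut_stray 0.5 [0.5202 0.2616 0.0015]
```

View pics/top0.png

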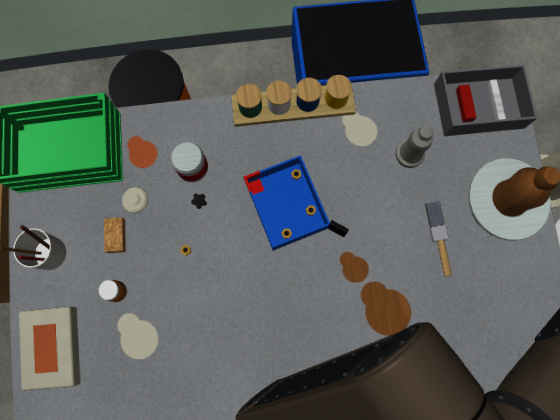

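```bash
python3 - <<'E'
from h import *
snap('top')
for q in ['nut_stray','nut0','nut1','nut2']:
    for d in arm.masks_of('top',q)[:5]:
        ys,xs=np.nonzero(d['pixels']); print(q,round(d['confidence'],2),xs.mean().round(1),ys.mean().round(1),len(xs))
        if q=='nut_stray':
            r=cv2.minAreaRect(np.c_[xs,ys].astype(np.float32)); print(r)
for q in ['nut0','nut1','nut2']: marks('top',[q],n=3)
C=arm.calibration('top'); print(C)
s=arm.get_state(); print(R.from_euler('xyz',s['ee_rot']).as_matrix().round(3))
w=arm.calibration('wrist')['world_from_camera'];print(w)
E
```

```text
nut_stray 0.5 185.3 250.1 88
((185.5, 250.0), (10.0, 9.0), 90.0)
nut0 0.55 296.2 173.8 52
nut0 0.25 288.3 203.3 5039
nut1 0.55 296.2 173.8 52
nut1 0.25 288.3 203.3 5039
nut2 0.55 296.2 173.8 52
nut2 0.25 288.3 203.3 5039
top nut0 0.59 [ 0.5847 -0.0821  0.0038]
top nut0 0.56 [ 0.5342 -0.0088  0.0039]
top nut0 0.49 [ 0.6918 -0.0542  0.0062]
top nut1 0.59 [ 0.5847 -0.0821  0.0038]
top nut1 0.56 [ 0.5342 -0.0088  0.0039]
top nut1 0.49 [ 0.6918 -0.0542  0.0062]
top nut2 0.59 [ 0.5847 -0.0821  0.0038]
top nut2 0.56 [ 0.5342 -0.0088  0.0039]
top nut2 0.49 [ 0.6918 -0.0542  0.0062]
{'fx': 522.6666006106811, 'fy': 522.6666006106811, 'cx': 279.39379255768034, 'cy': 208.34388884241818, 'dist_coeffs': array([-0.10720786,  0.        ,  0.        ,  0.        ,  0.        ]), 'world_from_camera': array([[-0.10934813, -0.97205537,  0.207729  ,  0.31214008],
       [-0.99399985,  0.10750066, -0.02019662,  0.0292265 ],
       [-0.00269877, -0.20869106, -0.97797789,  1.3739403 ],
       [ 0.        ,  0.        ,  0.        ,  1.        ]])}
[[-0.968 -0.25   0.   ]
 [-0.25   0.968 -0.   ]
 [ 0.    -0.    -1.   ]]
[[-2.49685782e-01  9.34281036e-01  2.54511209e-01  1.00518625e-01]
 [ 9.68326467e-01  2.40654488e-01  6.65527739e-02 -6.70646221e-01]
 [ 9.29729889e-04  2.63067221e-01 -9.64777059e-01  3.84060645e-01]
 [ 0.00000000e+00  0.00000000e+00  0.00000000e+00  1.00000000e+00]]
```

Top view: tote at about (287,203), red corner (253,182), fin (338,229), stray nut (185,250), with nothing near it. The network's marks agree with this. I'll move over the stray nut.

```bash
python3 -m crank '[{"dx":-4,"dy":4},{"dx":-9,"dy":8},{"dx":-13,"dy":12},{"dx":-17,"dy":16},{"dx":-21,"dy":20},{"dx":-25,"dy":24},{"dx":-29,"dy":28},{"dx":-33,"dy":32},{"dx":-37,"dy":36},{"dx":-39,"dy":40}]'
python3 -m crank '[{"dx":-3,"dy":4},{"dx":-5,"dy":9},{"dx":-8,"dy":14},{"dx":-10,"dy":18},{"dx":-12,"dy":23},{"dx":-14,"dy":28},{"dx":-16,"dy":33},{"dx":-18,"dy":38},{"dx":-18,"dy":40},{"dx":-18,"dy":40}]'
python3 - <<'E'
from h import *
im=snap('wrist','w1.png'); marks('wrist',['nut_stray'])
C=arm.calibration('wrist');K=np.array([[C['fx'],0,C['cx']],[0,C['fy'],C['cy']],[0,0,1]]);W=C['world_from_camera']
d=arm.masks_of('wrist','nut_stray')[0]
c=max(cv2.findContours(d['pixels'].astype(np.uint8),0,1)[0],key=cv2.contourArea)
u=cv2.undistortPoints(c.astype(np.float64),K,C['dist_coeffs'])[:,0]
r=(W[:3,:3]@np.c_[u,np.ones(len(u))].T).T
p=W[:3,3]+r*((0.012-W[2,3])/r[:,2])[:,None]
h=cv2.convexHull(p[:,:2].astype(np.float32)*1000)
print(cv2.minEnclosingCircle(h))
# width vs angle
for a in range(0,180,10):
    v=h[:,0]@[np.cos(np.radians(a)),np.sin(np.radians(a))]; print(a,round(float(np.ptp(v)),1),round(float((v.max()+v.min())/2),1))
print(arm.get_state()['eef_pos'],arm.get_state()['ee_rot'])
E
```

```text
$[0]: bad value
$[0]: bad value
Traceback (most recent call last):
IndexError: list index out of range
```

View pics/w1.png

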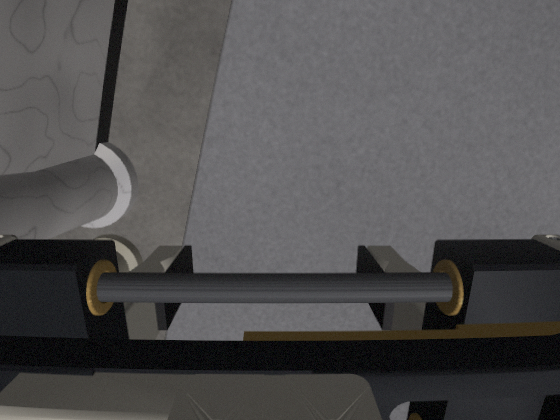

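The rows were refused, probably because they need all six keys, so the arm hasn't moved. The wrist picture shows only bench, with the fingers at rows 240–330. To be visible, the nut must lie about 7 cm towards tool +x from the TCP.

```bash
python3 -m crank '[{"dx":-4,"dy":4,"dz":0,"wx":0,"wy":0,"wz":0},{"dx":-9,"dy":8,"dz":0,"wx":0,"wy":0,"wz":0},{"dx":-13,"dy":12,"dz":0,"wx":0,"wy":0,"wz":0},{"dx":-17,"dy":16,"dz":0,"wx":0,"wy":0,"wz":0},{"dx":-21,"dy":20,"dz":0,"wx":0,"wy":0,"wz":0},{"dx":-25,"dy":24,"dz":0,"wx":0,"wy":0,"wz":0},{"dx":-29,"dy":28,"dz":0,"wx":0,"wy":0,"wz":0},{"dx":-33,"dy":32,"dz":0,"wx":0,"wy":0,"wz":0},{"dx":-37,"dy":36,"dz":0,"wx":0,"wy":0,"wz":0},{"dx":-39,"dy":40,"dz":0,"wx":0,"wy":0,"wz":0}]'
```

```text
t: 2.65
eef_pos: [0.4477, -0.1668, 0.1932]
ee_rot: [-3.141, 0.001, -2.888]
force: [0.4, -0.7, -0.2]
width: 0.0877
gripper_force: 0.0
```

```bash
python3 -m crank '[{"dx":-3,"dy":4,"dz":0,"wx":0,"wy":0,"wz":0},{"dx":-5,"dy":9,"dz":0,"wx":0,"wy":0,"wz":0},{"dx":-8,"dy":14,"dz":0,"wx":0,"wy":0,"wz":0},{"dx":-11,"dy":18,"dz":0,"wx":0,"wy":0,"wz":0},{"dx":-14,"dy":23,"dz":0,"wx":0,"wy":0,"wz":0},{"dx":-17,"dy":28,"dz":0,"wx":0,"wy":0,"wz":0},{"dx":-20,"dy":33,"dz":0,"wx":0,"wy":0,"wz":0},{"dx":-23,"dy":37,"dz":0,"wx":0,"wy":0,"wz":0},{"dx":-24.5,"dy":40,"dz":0,"wx":0,"wy":0,"wz":0},{"dx":-24.5,"dy":40,"dz":0,"wx":0,"wy":0,"wz":0}]'
cat > nut.py <<'E'
from h import *
import sys
im=snap('wrist',sys.argv[1]); marks('wrist',['nut_stray'])
C=arm.calibration('wrist');K=np.array([[C['fx'],0,C['cx']],[0,C['fy'],C['cy']],[0,0,1]]);W=C['world_from_camera']
d=arm.masks_of('wrist','nut_stray')[0]
c=max(cv2.findContours(d['pixels'].astype(np.uint8),0,1)[0],key=cv2.contourArea)
print(cv2.boundingRect(c))
u=cv2.undistortPoints(c.astype(np.float64),K,C['dist_coeffs'])[:,0]
r=(W[:3,:3]@np.c_[u,np.ones(len(u))].T).T
p=W[:3,3]+r*((0.010-W[2,3])/r[:,2])[:,None]
h=cv2.convexHull(p[:,:2].astype(np.float32)*1000)
print(cv2.minEnclosingCircle(h))
print([(a,round(float(np.ptp(h[:,0]@[np.cos(np.radians(a)),np.sin(np.radians(a))])),1)) for a in range(0,180,10)])
m=np.array(u).mean(0);rr=W[:3,:3]@[*m,1];print('ray',W[:3,3],rr/np.linalg.norm(rr))
print(arm.get_state()['eef_pos'],arm.get_state()['ee_rot'])
E
python3 nut.py w2.png
```

```text
t: 3.9
eef_pos: [0.5836, 0.282, 0.192]
ee_rot: [-3.141, -0.001, -2.887]
force: [-0.2, -0.0, -0.5]
width: 0.0875
gripper_force: 0.0
wrist nut_stray 0.85 [ 0.5201  0.2621 -0.0011]
(258, 116, 24, 24)
((518.592529296875, 258.4613952636719), 13.453741073608398)
[(0, 26.8), (10, 25.9), (20, 25.0), (30, 24.2), (40, 25.2), (50, 25.9), (60, 26.0), (70, 25.7), (80, 24.7), (90, 24.4), (100, 25.7), (110, 26.5), (120, 26.8), (130, 26.3), (140, 25.0), (150, 24.5), (160, 26.0), (170, 26.8)]
ray [0.51507846 0.2627482  0.38373069] [ 0.00831803 -0.01207253 -0.99989253]
[0.58325351 0.27929996 0.19297985] [-3.14139910e+00 -3.95517905e-04 -2.88884799e+00]
```

View pics/w2.png

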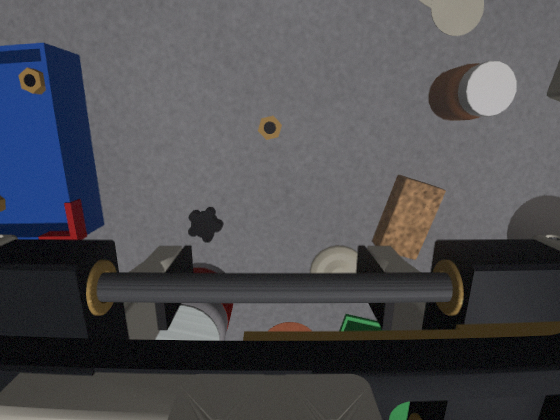

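The nut shows at (269,128). It stands free, with flats facing about 30/90/150° in the world, at (0.519, 0.260). The top and wrist views put it on the bench. I'll descend with tool y turned to 90°.

```bash
python3 -m crank '[{"dx":3,"dy":0,"dz":3,"wx":0,"wy":0,"wz":7},{"dx":6.7,"dy":-0.3,"dz":6,"wx":0,"wy":0,"wz":14.5},{"dx":6.7,"dy":-0.3,"dz":10,"wx":0,"wy":0,"wz":14.5},{"dx":6.7,"dy":-0.3,"dz":13,"wx":0,"wy":0,"wz":14.5},{"dx":6.7,"dy":-0.3,"dz":15,"wx":0,"wy":0,"wz":14.5},{"dx":6.7,"dy":-0.3,"dz":16.5,"wx":0,"wy":0,"wz":14.5},{"dx":6.7,"dy":-0.3,"dz":17.5,"wx":0,"wy":0,"wz":14.5},{"dx":6.7,"dy":-0.3,"dz":18.5,"wx":0,"wy":0,"wz":14.5},{"dx":6.7,"dy":-0.3,"dz":18.9,"wx":0,"wy":0,"wz":14.5},{"dx":6.7,"dy":-0.3,"dz":18.9,"wx":0,"wy":0,"wz":14.5}]' 5 20
```

```text
t: 5.3
eef_pos: [0.5195, 0.2602, 0.004]
ee_rot: [-3.141, -0.0, 3.141]
force: [-0.6, 0.7, 0.7]
width: 0.0499
gripper_force: 0.0
```

```bash
python3 -m crank '[{"dx":0,"dy":0,"dz":0,"wx":0,"wy":0,"wz":0},{"dx":0,"dy":0,"dz":0,"wx":0,"wy":0,"wz":0},{"dx":0,"dy":0,"dz":0,"wx":0,"wy":0,"wz":0},{"dx":0,"dy":0,"dz":0,"wx":0,"wy":0,"wz":0},{"dx":0,"dy":0,"dz":0,"wx":0,"wy":0,"wz":0},{"dx":0,"dy":0,"dz":-2,"wx":0,"wy":0,"wz":0},{"dx":0,"dy":0,"dz":-5,"wx":0,"wy":0,"wz":0},{"dx":0,"dy":0,"dz":-9,"wx":0,"wy":0,"wz":0},{"dx":0,"dy":0,"dz":-12,"wx":0,"wy":0,"wz":0},{"dx":0,"dy":0,"dz":-13,"wx":0,"wy":0,"wz":0}]' 0 25
```

```text
t: 6.55
eef_pos: [0.5202, 0.2608, 0.1362]
ee_rot: [3.139, 0.003, 3.141]
force: [-0.2, 0.6, -0.5]
width: 0.0003
gripper_force: 0.0
```

The fingers closed on nothing, so I'll look again.

```bash
python3 -m crank '[{"dx":-4,"dy":0,"dz":-3,"wx":0,"wy":0,"wz":0},{"dx":-6,"dy":0,"dz":-5.5,"wx":0,"wy":0,"wz":0},{"dx":-6,"dy":0,"dz":-5.5,"wx":0,"wy":0,"wz":0},{"dx":-6,"dy":0,"dz":-5.5,"wx":0,"wy":0,"wz":0},{"dx":-6,"dy":0,"dz":-5.5,"wx":0,"wy":0,"wz":0},{"dx":-6,"dy":0,"dz":-5.5,"wx":0,"wy":0,"wz":0},{"dx":-6,"dy":0,"dz":-5.5,"wx":0,"wy":0,"wz":0},{"dx":-6,"dy":0,"dz":-5.5,"wx":0,"wy":0,"wz":0},{"dx":-6,"dy":0,"dz":-5.5,"wx":0,"wy":0,"wz":0},{"dx":-6,"dy":0,"dz":-5.5,"wx":0,"wy":0,"wz":0}]' 8 25
python3 nut.py w3.png; python3 -c "
from h import *
snap('scene','s3.png');marks('scene',['nut_stray'],n=4);snap('top');marks('top',['nut_stray'])"
```

```text
t: 7.8
eef_pos: [0.5794, 0.2602, 0.1891]
ee_rot: [3.142, 0.0, 3.141]
force: [0.3, -0.2, -0.2]
width: 0.0796
gripper_force: 0.0
wrist nut_stray 0.91 [ 0.5192  0.2624 -0.0008]
wrist nut_stray 0.17 [0.6851 0.0792 0.0049]
(263, 123, 22, 24)
((518.8310546875, 260.3438415527344), 13.024133682250977)
[(0, 25.3), (10, 25.3), (20, 24.5), (30, 24.1), (40, 24.9), (50, 25.4), (60, 25.2), (70, 24.9), (80, 24.6), (90, 23.7), (100, 25.2), (110, 25.9), (120, 25.9), (130, 25.1), (140, 24.2), (150, 23.8), (160, 24.9), (170, 25.5)]
ray [0.50889032 0.26073009 0.38007252] [ 2.66551267e-02 -7.69885397e-04 -9.99644393e-01]
[0.57943421 0.26015741 0.18909085] [3.14156630e+00 3.40696904e-05 3.14124274e+00]
scene nut_stray 0.54 [0.5193 0.2654 0.002 ]
top nut_stray 0.38 [0.5202 0.2575 0.0006]
```

View pics/w3.png

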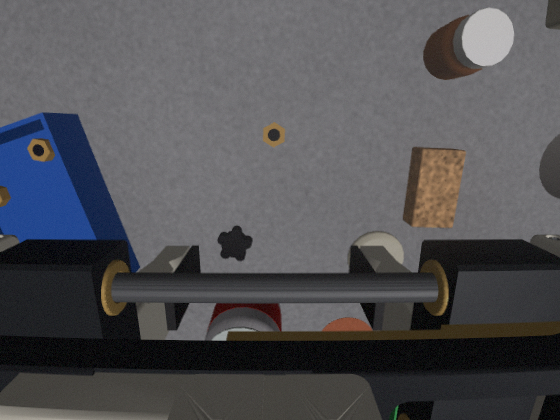

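The nut hasn't moved: it shows at (274,135), still at (0.519, 0.261). The lift probably began before the fingers got there. I'll retry with a separate closing call.

```bash
python3 -m crank '[{"dx":3,"dy":0,"dz":3,"wx":0,"wy":0,"wz":0},{"dx":6,"dy":0,"dz":7,"wx":0,"wy":0,"wz":0},{"dx":6,"dy":0,"dz":11,"wx":0,"wy":0,"wz":0},{"dx":6,"dy":0,"dz":14,"wx":0,"wy":0,"wz":0},{"dx":6,"dy":0,"dz":16,"wx":0,"wy":0,"wz":0},{"dx":6,"dy":0,"dz":17.5,"wx":0,"wy":0,"wz":0},{"dx":6,"dy":0,"dz":18.3,"wx":0,"wy":0,"wz":0},{"dx":6,"dy":0,"dz":18.7,"wx":0,"wy":0,"wz":0},{"dx":6,"dy":0,"dz":18.7,"wx":0,"wy":0,"wz":0},{"dx":6,"dy":0,"dz":18.7,"wx":0,"wy":0,"wz":0}]' 4.5 25
python3 -m crank '[{"dx":0,"dy":0,"dz":0,"wx":0,"wy":0,"wz":0},{"dx":0,"dy":0,"dz":0,"wx":0,"wy":0,"wz":0},{"dx":0,"dy":0,"dz":0,"wx":0,"wy":0,"wz":0},{"dx":0,"dy":0,"dz":0,"wx":0,"wy":0,"wz":0},{"dx":0,"dy":0,"dz":0,"wx":0,"wy":0,"wz":0},{"dx":0,"dy":0,"dz":0,"wx":0,"wy":0,"wz":0},{"dx":0,"dy":0,"dz":0,"wx":0,"wy":0,"wz":0},{"dx":0,"dy":0,"dz":0,"wx":0,"wy":0,"wz":0},{"dx":0,"dy":0,"dz":0,"wx":0,"wy":0,"wz":0},{"dx":0,"dy":0,"dz":0,"wx":0,"wy":0,"wz":0}]' 0 25
```

```text
t: 9.4
eef_pos: [0.5198, 0.2605, 0.0027]
ee_rot: [3.141, 0.001, 3.141]
force: [-0.6, -0.6, 0.0]
width: 0.045
gripper_force: 0.0
t: 10.65
eef_pos: [0.5194, 0.2602, 0.0021]
ee_rot: [3.142, 0.0, 3.141]
force: [0.3, -0.2, 0.0]
width: 0.0003
gripper_force: 0.0
```

```bash
python3 - <<'E'
from h import *
a=snap('scene');b=snap('top');c=snap('wrist')
print(arm.get_state())
def proj(n,p):
    C=arm.calibration(n);W=np.linalg.inv(C['world_from_camera'])
    K=np.array([[C['fx'],0,C['cx']],[0,C['fy'],C['cy']],[0,0,1]])
    return cv2.projectPoints(np.array([p],float),cv2.Rodrigues(W[:3,:3])[0],W[:3,3],K,C['dist_coeffs'])[0].ravel().round(1)
tiles=[]
for n,i in (('scene',a),('top',b)):
    u,v=proj(n,[.519,.26,.007]);print(n,u,v)
    x=int(np.clip(u-50,0,460));y=int(np.clip(v-60,0,320))
    tiles.append(cv2.resize(i[y:y+100,x:x+100],(400,400),interpolation=2))
cv2.imwrite('pics/c4.png',np.hstack(tiles)[:,:,::-1])
E
```

```text
{'t': 10.8, 'q': array([ 8.00873360e-01,  3.97752323e-01, -4.24977228e-01, -5.36244358e-06,
       -7.48061033e-01, -2.37190449e+00]), 'qd': array([ 0.00085342, -0.00042664, -0.00078595,  0.00023113, -0.00046781,
        0.0001767 ]), 'joint_efforts': array([-2.41548529e-03, -5.30180991e+01,  2.11180526e+01,  4.98420820e+00,
       -8.23254883e-02,  6.25623883e-06]), 'eef_pos': array([0.51942148, 0.26021089, 0.00207253]), 'ee_rot': array([3.14158599e+00, 1.37651708e-06, 3.14135392e+00]), 'force': array([-0.23980967, -0.30088422,  0.5900505 ]), 'moment': array([ 8.46427721e-03, -3.00751574e-08, -2.19900457e-02]), 'gripper_force': 0.0, 'width': 0.0006228237227021863}
scene 368.2 287.1
top 185.4 249.6
```

View pics/c4.png

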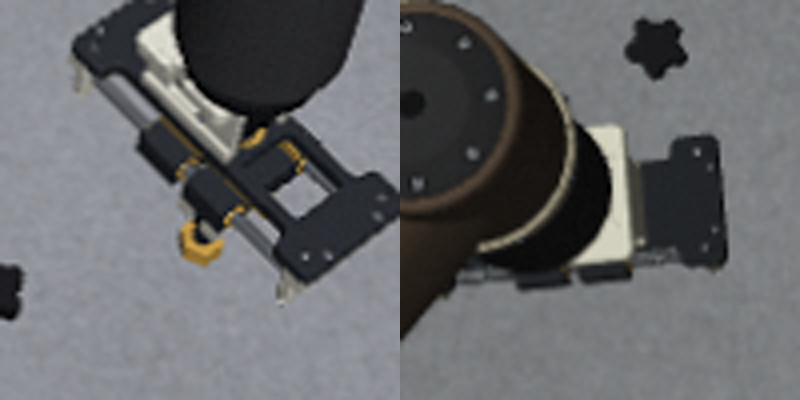

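```bash
python3 - <<'E'
from h import *
snap('wrist','w5.png');marks('wrist',['nut_stray']);snap('scene');marks('scene',['nut_stray'])
C=arm.calibration('wrist');print(C)
W=np.linalg.inv(C['world_from_camera']);K=np.array([[C['fx'],0,C['cx']],[0,C['fy'],C['cy']],[0,0,1]])
s=arm.get_state();p=s['eef_pos'];z=np.array([0,0,1])
print(cv2.projectPoints(np.array([p,p+.0188*z,[.519,.26,0]]),cv2.Rodrigues(W[:3,:3])[0],W[:3,3],K,C['dist_coeffs'])[0][:,0])
E
```

```text
wrist nut_stray 0.91 [ 0.5195  0.2623 -0.0016]
scene nut_stray 0.41 [ 0.52    0.2619 -0.0016]
{'fx': 320.95965324806593, 'fy': 320.95965324806593, 'cx': 274.2584853384007, 'cy': 212.2643108699025, 'dist_coeffs': array([-0.05193168,  0.        ,  0.        ,  0.        ,  0.        ]), 'world_from_camera': array([[ 7.16794611e-04,  9.64842043e-01,  2.62829448e-01,
         4.48882766e-01],
       [ 9.99999217e-01, -9.61211829e-04,  8.01369617e-04,
         2.60758193e-01],
       [ 1.02582987e-03,  2.62828668e-01, -9.64841976e-01,
         1.93064567e-01],
       [ 0.00000000e+00,  0.00000000e+00,  0.00000000e+00,
         1.00000000e+00]])}
[[273.15642268 240.52347729]
 [273.08213357 251.86868829]
 [272.83848601 238.76810467]]
```

View pics/w5.png

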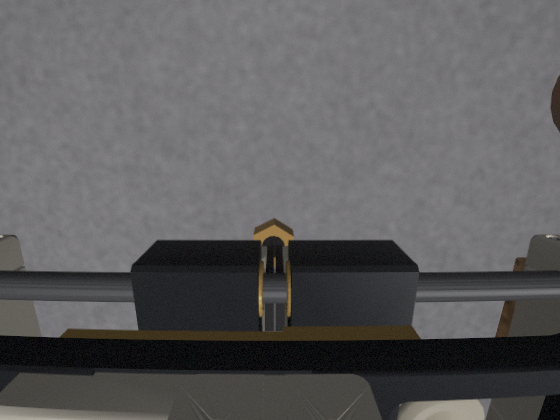

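In the wrist picture the closed fingertips end at about (274,250), over the nut at (274,230). That fits tips about 19 mm above bench level, i.e. passing over the nut. I'll open, go down a little and watch the force.

```bash
python3 -m crank '[{"dx":0,"dy":0,"dz":0,"wx":0,"wy":0,"wz":0},{"dx":0,"dy":0,"dz":0,"wx":0,"wy":0,"wz":0},{"dx":0,"dy":0,"dz":0,"wx":0,"wy":0,"wz":0},{"dx":0,"dy":0,"dz":0,"wx":0,"wy":0,"wz":0},{"dx":0,"dy":0,"dz":0,"wx":0,"wy":0,"wz":0},{"dx":0,"dy":0,"dz":0,"wx":0,"wy":0,"wz":0},{"dx":0,"dy":0,"dz":0.2,"wx":0,"wy":0,"wz":0},{"dx":0,"dy":0,"dz":0.3,"wx":0,"wy":0,"wz":0},{"dx":0,"dy":0,"dz":0.4,"wx":0,"wy":0,"wz":0},{"dx":0,"dy":0,"dz":0.4,"wx":0,"wy":0,"wz":0}]' 4.5 25
python3 - <<'E'
from h import *
i=snap('scene');cv2.imwrite('pics/s6.png',cv2.resize(i[237:337,318:418],(600,600),interpolation=2)[:,:,::-1])
C=arm.calibration('scene');W=np.linalg.inv(C['world_from_camera']);K=np.array([[C['fx'],0,C['cx']],[0,C['fy'],C['cy']],[0,0,1]])
P=np.array([[.519,.26,0],[.519,.26,.014],[.519,.2375,0],[.519,.2825,0],[.519,.2375,.02],[.519,.2825,.02]])
print((cv2.projectPoints(P,cv2.Rodrigues(W[:3,:3])[0],W[:3,3],K,C['dist_coeffs'])[0][:,0]-[318,237])*6)
print(C['world_from_camera'])
E
```

```text
t: 12.25
eef_pos: [0.5194, 0.2602, -0.0021]
ee_rot: [-3.141, -0.0, 3.141]
force: [-0.5, -0.3, 0.3]
width: 0.0453
gripper_force: 0.0
[[298.52221178 309.21077579]
 [303.34186139 292.06150506]
 [261.16172258 271.02865484]
 [336.44531529 347.9760197 ]
 [267.51750226 246.12082513]
 [343.9293178  323.70482646]]
[[-7.96915391e-01  4.81082385e-01 -3.65356809e-01  1.05550589e+00]
 [ 6.04090106e-01  6.33639267e-01 -4.83297448e-01  6.16530616e-01]
 [-1.00146867e-03 -6.05855609e-01 -7.95573993e-01  1.08322354e+00]
 [ 0.00000000e+00  0.00000000e+00  0.00000000e+00  1.00000000e+00]]
```

View pics/s6.png

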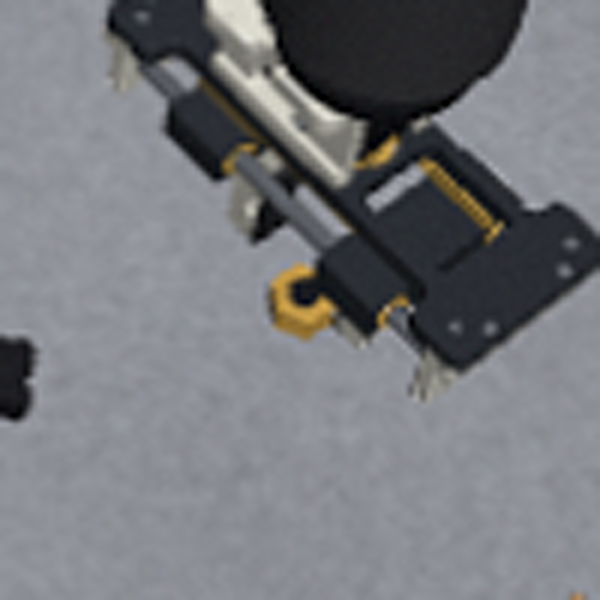

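The scene crop shows the nut at (300,300) between the open fingers. The left tip at (262,240) fits z ≈ 0.02, and there is no contact force, so the real tips are about 20 mm higher than reported. I'll lower further in small steps.

```bash
python3 -m crank '[{"dx":0,"dy":0,"dz":0.2,"wx":0,"wy":0,"wz":0},{"dx":0,"dy":0,"dz":0.4,"wx":0,"wy":0,"wz":0},{"dx":0,"dy":0,"dz":0.6,"wx":0,"wy":0,"wz":0},{"dx":0,"dy":0,"dz":0.8,"wx":0,"wy":0,"wz":0},{"dx":0,"dy":0,"dz":1,"wx":0,"wy":0,"wz":0},{"dx":0,"dy":0,"dz":1,"wx":0,"wy":0,"wz":0},{"dx":0,"dy":0,"dz":1,"wx":0,"wy":0,"wz":0},{"dx":0,"dy":0,"dz":1,"wx":0,"wy":0,"wz":0},{"dx":0,"dy":0,"dz":1,"wx":0,"wy":0,"wz":0},{"dx":0,"dy":0,"dz":1,"wx":0,"wy":0,"wz":0}]'
```

```text
t: 13.55
eef_pos: [0.5194, 0.2602, -0.0119]
ee_rot: [3.141, 0.0, 3.141]
force: [0.7, 0.6, -0.3]
width: 0.0449
gripper_force: 0.0
```

```bash
python3 -m crank '[{"dx":0,"dy":0,"dz":0.2,"wx":0,"wy":0,"wz":0},{"dx":0,"dy":0,"dz":0.3,"wx":0,"wy":0,"wz":0},{"dx":0,"dy":0,"dz":0.3,"wx":0,"wy":0,"wz":0},{"dx":0,"dy":0,"dz":0.3,"wx":0,"wy":0,"wz":0},{"dx":0,"dy":0,"dz":0.3,"wx":0,"wy":0,"wz":0},{"dx":0,"dy":0,"dz":0.3,"wx":0,"wy":0,"wz":0},{"dx":0,"dy":0,"dz":0.3,"wx":0,"wy":0,"wz":0},{"dx":0,"dy":0,"dz":0.3,"wx":0,"wy":0,"wz":0},{"dx":0,"dy":0,"dz":0.3,"wx":0,"wy":0,"wz":0},{"dx":0,"dy":0,"dz":0.3,"wx":0,"wy":0,"wz":0}]' 0 25
```

```text
t: 14.8
eef_pos: [0.5194, 0.2602, -0.0149]
ee_rot: [3.142, -0.0, 3.141]
force: [0.7, -0.8, -0.2]
width: 0.0005
gripper_force: 0.0
```

```bash
python3 - <<'E'
from h import *
i=snap('scene');a=cv2.resize(i[257:317,338:398],(400,400),interpolation=2)
w=snap('wrist');b=cv2.resize(w[190:340,200:350],(400,400),interpolation=2)
cv2.imwrite('pics/c7.png',np.hstack([a,b])[:,:,::-1])
marks('wrist',['nut_stray']);marks('scene',['nut_stray'])
E
```

```text
wrist nut_stray 0.77 [0.5184 0.2636 0.0006]
```

View pics/c7.png

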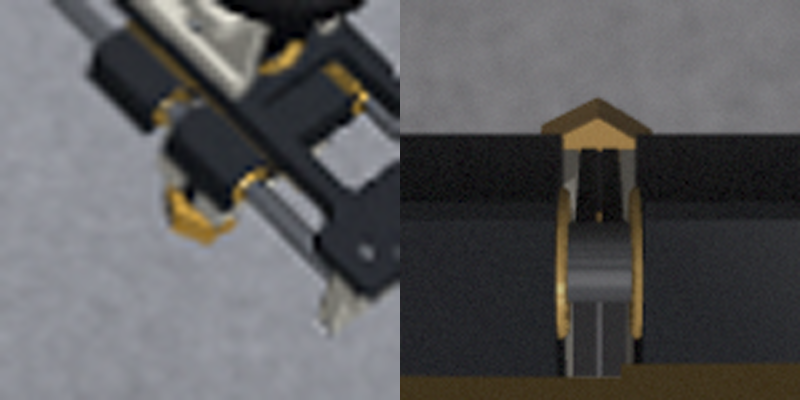

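The crop shows the nut's top running under the closed pads, whose front edge is at about row 246. With the 19 mm pad width included, the tips sit about 33 mm behind the reported TCP, so they are still above the nut. I'll open and go lower.

```bash
python3 -m crank '[{"dx":0,"dy":0,"dz":0,"wx":0,"wy":0,"wz":0},{"dx":0,"dy":0,"dz":0,"wx":0,"wy":0,"wz":0},{"dx":0,"dy":0,"dz":0,"wx":0,"wy":0,"wz":0},{"dx":0,"dy":0,"dz":0,"wx":0,"wy":0,"wz":0},{"dx":0,"dy":0,"dz":0,"wx":0,"wy":0,"wz":0},{"dx":0,"dy":0,"dz":0.2,"wx":0,"wy":0,"wz":0},{"dx":0,"dy":0,"dz":0.4,"wx":0,"wy":0,"wz":0},{"dx":0,"dy":0,"dz":0.6,"wx":0,"wy":0,"wz":0},{"dx":0,"dy":0,"dz":0.8,"wx":0,"wy":0,"wz":0},{"dx":0,"dy":0,"dz":0.8,"wx":0,"wy":0,"wz":0}]' 4.5 25
```

```text
t: 16.25
eef_pos: [0.5193, 0.2601, -0.0232]
ee_rot: [-3.141, -0.0, 3.141]
force: [-0.3, -1.0, 0.1]
width: 0.0447
gripper_force: 0.0
```

```bash
python3 -m crank '[{"dx":0,"dy":0,"dz":0.1,"wx":0,"wy":0,"wz":0},{"dx":0,"dy":0,"dz":0.2,"wx":0,"wy":0,"wz":0},{"dx":0,"dy":0,"dz":0.3,"wx":0,"wy":0,"wz":0},{"dx":0,"dy":0,"dz":0.3,"wx":0,"wy":0,"wz":0},{"dx":0,"dy":0,"dz":0.3,"wx":0,"wy":0,"wz":0},{"dx":0,"dy":0,"dz":0.3,"wx":0,"wy":0,"wz":0},{"dx":0,"dy":0,"dz":0.3,"wx":0,"wy":0,"wz":0},{"dx":0,"dy":0,"dz":0.3,"wx":0,"wy":0,"wz":0},{"dx":0,"dy":0,"dz":0.3,"wx":0,"wy":0,"wz":0},{"dx":0,"dy":0,"dz":0.3,"wx":0,"wy":0,"wz":0}]' 0 25
```

```text
t: 17.5
eef_pos: [0.5196, 0.2603, -0.0257]
ee_rot: [3.141, 0.0, 3.141]
force: [-1.3, -0.1, 4.9]
width: 0.0232
gripper_force: 25.0
```

The nut is gripped at 23 mm width, so the tips sit about 26 mm above the reported TCP. I'll lift it and carry it over the tote.

```bash
python3 -m crank '[{"dx":0,"dy":0,"dz":-1,"wx":0,"wy":0,"wz":0},{"dx":0,"dy":0,"dz":-4,"wx":0,"wy":0,"wz":0},{"dx":0,"dy":0,"dz":-8,"wx":0,"wy":0,"wz":0},{"dx":0,"dy":-1,"dz":-12,"wx":0,"wy":0,"wz":0},{"dx":-2,"dy":-5,"dz":-14,"wx":0,"wy":0,"wz":-3},{"dx":-4,"dy":-10,"dz":-14,"wx":0,"wy":0,"wz":-6},{"dx":-7,"dy":-15,"dz":-14,"wx":0,"wy":0,"wz":-9},{"dx":-9,"dy":-20,"dz":-14,"wx":0,"wy":0,"wz":-12},{"dx":-11,"dy":-24,"dz":-14,"wx":0,"wy":0,"wz":-15},{"dx":-12.2,"dy":-25.8,"dz":-14,"wx":0,"wy":0,"wz":-15}]'
```

```text
t: 18.75
eef_pos: [0.6418, 0.0, 0.1141]
ee_rot: [3.141, -0.0, -2.882]
force: [-0.0, 0.1, -0.2]
width: 0.0238
gripper_force: 25.0
```

```bash
python3 - <<'E'
from h import *
s=arm.get_state();print(s['eef_pos'],s['ee_rot'],s['width'],s['gripper_force'])
snap('scene');marks('scene',['tote','tote_red','tote_grip'],n=1);marks('scene',['nut0'],n=4)
snap('wrist');marks('wrist',['tote','tote_red','tote_grip'],n=1);marks('wrist',['nut_stray'],n=5)
E
```

```text
[6.41760083e-01 7.65499929e-06 1.14134414e-01] [ 3.14148794e+00 -2.31035001e-04 -2.88211121e+00] 0.02378806497593774 24.999811670277268
scene tote 0.66 [ 0.6104 -0.0204  0.0008]
scene tote_red 0.56 [0.6797 0.076  0.0061]
scene tote_grip 0.68 [ 0.5792  0.4409 -0.0019]
scene nut0 0.45 [ 0.5325 -0.0113  0.0076]
wrist tote 0.88 [ 6.119e-01 -1.880e-02 -4.000e-04]
wrist nut_stray 0.76 [0.6422 0.007  0.1376]
```

```bash
python3 -m crank '[{"dx":0,"dy":0,"dz":3,"wx":0,"wy":0,"wz":0},{"dx":0,"dy":0,"dz":6,"wx":0,"wy":0,"wz":0},{"dx":0,"dy":0,"dz":8,"wx":0,"wy":0,"wz":0},{"dx":0,"dy":0,"dz":9.5,"wx":0,"wy":0,"wz":0},{"dx":0,"dy":0,"dz":10.5,"wx":0,"wy":0,"wz":0},{"dx":0,"dy":0,"dz":11.2,"wx":0,"wy":0,"wz":0},{"dx":0,"dy":0,"dz":11.7,"wx":0,"wy":0,"wz":0},{"dx":0,"dy":0,"dz":11.7,"wx":0,"wy":0,"wz":0},{"dx":0,"dy":0,"dz":11.7,"wx":0,"wy":0,"wz":0},{"dx":0,"dy":0,"dz":11.7,"wx":0,"wy":0,"wz":0}]'
```

```text
t: 20.5
eef_pos: [0.6416, 0.0023, -0.0025]
ee_rot: [3.142, 0.001, -2.88]
force: [-0.3, -0.4, -1.1]
width: 0.0233
gripper_force: 25.0
```

```bash
python3 -m crank '[{"dx":0,"dy":0,"dz":0,"wx":0,"wy":0,"wz":0},{"dx":0,"dy":0,"dz":0,"wx":0,"wy":0,"wz":0},{"dx":0,"dy":0,"dz":0,"wx":0,"wy":0,"wz":0},{"dx":0,"dy":0,"dz":0,"wx":0,"wy":0,"wz":0},{"dx":0,"dy":0,"dz":-2,"wx":0,"wy":0,"wz":0},{"dx":0,"dy":0,"dz":-5,"wx":0,"wy":0,"wz":0},{"dx":0,"dy":0,"dz":-9,"wx":0,"wy":0,"wz":0},{"dx":0,"dy":0,"dz":-13,"wx":0,"wy":0,"wz":0},{"dx":0,"dy":0,"dz":-17,"wx":0,"wy":0,"wz":0},{"dx":0,"dy":0,"dz":-18,"wx":0,"wy":0,"wz":0}]' 4.2 25
```

```text
t: 21.75
eef_pos: [0.6429, 0.0024, 0.1805]
ee_rot: [-3.141, 0.005, -2.88]
force: [-1.0, 0.1, -0.1]
width: 0.0419
gripper_force: 0.0
```

```bash
python3 -m crank '[{"dx":2,"dy":-2,"dz":0,"wx":0,"wy":0,"wz":-7},{"dx":5,"dy":-4,"dz":0,"wx":0,"wy":0,"wz":-15},{"dx":8,"dy":-6,"dz":0,"wx":0,"wy":0,"wz":-23},{"dx":10.9,"dy":-7,"dz":0,"wx":0,"wy":0,"wz":-31},{"dx":10.9,"dy":-7,"dz":0,"wx":0,"wy":0,"wz":-38.8},{"dx":10.9,"dy":-7,"dz":0,"wx":0,"wy":0,"wz":-38.8},{"dx":10.9,"dy":-7,"dz":0,"wx":0,"wy":0,"wz":-38.8},{"dx":10.9,"dy":-7,"dz":0,"wx":0,"wy":0,"wz":-38.8},{"dx":10.9,"dy":-7,"dz":0,"wx":0,"wy":0,"wz":-38.8},{"dx":10.9,"dy":-7,"dz":0,"wx":0,"wy":0,"wz":-38.8}]' 6 25
python3 - <<'E'
from h import *
s=arm.get_state();print(s['eef_pos'],s['ee_rot'],s['width'])
for c in ('wrist','scene','top'):
    snap(c,c+'8.png');marks(c,['tote','tote_red','tote_grip'],n=1);marks(c,['nut0'],n=5)
w=cv2.imread('pics/wrist8.png');t=cv2.imread('pics/top8.png')[150:255,230:370]
cv2.imwrite('pics/c8.png',np.hstack([cv2.resize(w,(480,360)),cv2.resize(t,(320,240)) if 0 else cv2.copyMakeBorder(cv2.resize(t,(320,240)),0,120,0,0,0)]))
E
```

```text
t: 23.0
eef_pos: [0.5542, -0.0935, 0.1769]
ee_rot: [3.141, -0.0, -2.203]
force: [-0.7, 0.6, -0.5]
width: 0.06
gripper_force: 0.0
[ 0.55418456 -0.09349716  0.17693718] [ 3.14141055e+00 -1.56853861e-04 -2.20304990e+00] 0.05996802715451501
wrist tote 0.67 [ 6.107e-01 -1.890e-02 -4.000e-04]
wrist tote_grip 0.91 [ 0.5224 -0.1434  0.0703]
wrist nut0 0.83 [ 0.5879 -0.0807  0.0019]
wrist nut0 0.66 [ 0.5277 -0.0127  0.0048]
scene tote 0.66 [ 0.6111 -0.0179  0.0026]
scene tote_red 0.64 [ 0.6105 -0.0203  0.002 ]
scene tote_grip 0.57 [ 0.5204 -0.1398  0.0729]
scene nut0 0.66 [ 0.5898 -0.0831  0.0051]
scene nut0 0.39 [ 0.5323 -0.0098  0.0058]
top tote 0.59 [ 0.6135 -0.0188  0.0042]
top tote_grip 0.72 [ 0.5174 -0.1432  0.0711]
top nut0 0.63 [ 0.536  -0.0053  0.0064]
```

View pics/c8.png

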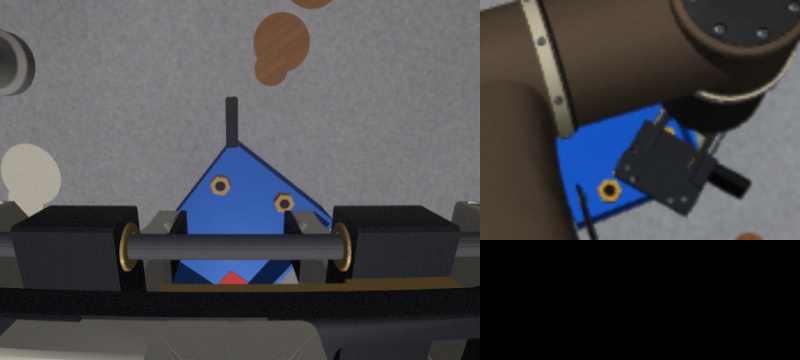

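The wrist view shows the fin at (232,100–145), upright in the picture, so it lines up with tool x. The grip point is at (0.520, -0.142). I'll move over it and descend, with the tips to about 60 mm.

```bash
python3 -m crank '[{"dx":3,"dy":-0.1,"dz":1,"wx":0,"wy":0,"wz":0},{"dx":5.9,"dy":-0.2,"dz":3,"wx":0,"wy":0,"wz":0},{"dx":5.9,"dy":-0.2,"dz":5,"wx":0,"wy":0,"wz":0},{"dx":5.9,"dy":-0.2,"dz":8,"wx":0,"wy":0,"wz":0},{"dx":5.9,"dy":-0.2,"dz":10.5,"wx":0,"wy":0,"wz":0},{"dx":5.9,"dy":-0.2,"dz":12.5,"wx":0,"wy":0,"wz":0},{"dx":5.9,"dy":-0.2,"dz":13.5,"wx":0,"wy":0,"wz":0},{"dx":5.9,"dy":-0.2,"dz":14.2,"wx":0,"wy":0,"wz":0},{"dx":5.9,"dy":-0.2,"dz":14.2,"wx":0,"wy":0,"wz":0},{"dx":5.9,"dy":-0.2,"dz":14.2,"wx":0,"wy":0,"wz":0}]' 6 25
```

```text
t: 25.0
eef_pos: [0.5214, -0.1424, 0.0357]
ee_rot: [-3.141, 0.001, -2.203]
force: [0.3, 0.8, 1.0]
width: 0.0599
gripper_force: 0.0
```

```bash
python3 -m crank '[{"dx":0,"dy":0,"dz":0,"wx":0,"wy":0,"wz":0},{"dx":0,"dy":0,"dz":0,"wx":0,"wy":0,"wz":0},{"dx":0,"dy":0,"dz":0,"wx":0,"wy":0,"wz":0},{"dx":0,"dy":0,"dz":0,"wx":0,"wy":0,"wz":0},{"dx":0,"dy":0,"dz":0,"wx":0,"wy":0,"wz":0},{"dx":0,"dy":0,"dz":0,"wx":0,"wy":0,"wz":0},{"dx":0,"dy":0,"dz":0,"wx":0,"wy":0,"wz":0},{"dx":0,"dy":0,"dz":0,"wx":0,"wy":0,"wz":0},{"dx":0,"dy":0,"dz":0,"wx":0,"wy":0,"wz":0},{"dx":0,"dy":0,"dz":0,"wx":0,"wy":0,"wz":0}]' 0 55
python3 - <<'E'
from h import *
s=arm.get_state();p=s['eef_pos'];Rt=R.from_euler('xyz',s['ee_rot'])
print(p,s['ee_rot'],s['width'],s['gripper_force'],s['force'],s['moment'])
snap('top');marks('top',['paint_tin','star_knob'],n=1)
snap('scene');marks('scene',['tote','tote_grip','tote_red'],n=1)
# pivot at red outer bottom corner in tool frame
o=np.array([.6115,-.0188]);d=np.array([.6115,-.0188])-[.5203,-.142];d/=np.linalg.norm(d)
yaw=np.arctan2(*d[::-1])-np.radians(38.65)
piv=np.r_[o+R.from_euler('z',yaw).as_matrix()[:2,:2]@[.1,.08],0]
print('piv',piv,np.degrees(yaw))
pt=Rt.inv().apply(piv-p);print('pivot in tool cm',pt*100)
for a in range(0,31,3):
  for sg in (1,):
    Q=R.from_rotvec([0,np.radians(a)*sg,0]); print(a,((pt-Q.apply(pt))*100).round(2),Rt.apply(pt-Q.apply(pt)).round(3))
E
```

```text
t: 26.25
eef_pos: [0.5209, -0.1424, 0.0351]
ee_rot: [-3.142, 0.0, -2.203]
force: [1.4, -0.4, 0.4]
width: 0.0116
gripper_force: 55.0
[ 0.52094175 -0.14242534  0.03507219] [-3.14153727e+00  1.26205171e-05 -2.20287080e+00] 0.011627606123041073 54.999480843544006 [ 1.39831904 -0.37634002  0.36210902] [-0.08428462 -0.03911945  0.00147716]
top paint_tin 0.68 [0.6829 0.0774 0.0013]
top star_knob 0.46 [ 0.6486  0.2106 -0.0019]
scene tote 0.63 [ 0.6104 -0.0178  0.0024]
scene tote_grip 0.66 [ 0.5229 -0.1395  0.0747]
scene tote_red 0.67 [0.6813 0.0746 0.0057]
piv [0.68767673 0.08414225 0.        ] 14.838943880504694
pivot in tool cm [-28.13054138  -0.0659839    3.50757736]
0 [0. 0. 0.] [0. 0. 0.]
3 [-0.22 -0.   -1.47] [0.001 0.002 0.015]
6 [-0.52 -0.   -2.92] [0.003 0.004 0.029]
9 [-0.9   0.   -4.36] [0.005 0.007 0.044]
12 [-1.34 -0.   -5.77] [0.008 0.011 0.058]
15 [-1.87  0.   -7.16] [0.011 0.015 0.072]
18 [-2.46  0.   -8.52] [0.015 0.02  0.085]
21 [-3.13  0.   -9.85] [0.018 0.025 0.098]
24 [ -3.86   0.   -11.14] [0.023 0.031 0.111]
27 [ -4.66   0.   -12.39] [0.028 0.038 0.124]
30 [ -5.52   0.   -13.6 ] [0.033 0.045 0.136]
```

The fin is firmly held at 11.6 mm. I'll tilt about the red corner in two 12–13° arcs, with a slight lift.

```bash
python3 -m crank '[{"dx":-0.08,"dy":0,"dz":-0.7,"wx":0,"wy":1.2,"wz":0},{"dx":-0.17,"dy":0,"dz":-1.3,"wx":0,"wy":2.4,"wz":0},{"dx":-0.28,"dy":0,"dz":-1.9,"wx":0,"wy":3.6,"wz":0},{"dx":-0.4,"dy":0,"dz":-2.5,"wx":0,"wy":4.8,"wz":0},{"dx":-0.52,"dy":0,"dz":-3.07,"wx":0,"wy":6,"wz":0},{"dx":-0.66,"dy":0,"dz":-3.65,"wx":0,"wy":7.2,"wz":0},{"dx":-0.81,"dy":0,"dz":-4.22,"wx":0,"wy":8.4,"wz":0},{"dx":-0.98,"dy":0,"dz":-4.8,"wx":0,"wy":9.6,"wz":0},{"dx":-1.15,"dy":0,"dz":-5.35,"wx":0,"wy":10.8,"wz":0},{"dx":-1.34,"dy":0,"dz":-5.92,"wx":0,"wy":12,"wz":0}]'
```

```text
t: 27.85
eef_pos: [0.5289, -0.1315, 0.0946]
ee_rot: [-3.142, -0.211, -2.203]
force: [-0.1, -0.7, -4.9]
width: 0.0117
gripper_force: 55.0
```

```bash
python3 -m crank '[{"dx":-0.09,"dy":0,"dz":-0.65,"wx":0,"wy":1.3,"wz":0},{"dx":-0.19,"dy":0,"dz":-1.28,"wx":0,"wy":2.6,"wz":0},{"dx":-0.3,"dy":0,"dz":-1.9,"wx":0,"wy":3.9,"wz":0},{"dx":-0.43,"dy":0,"dz":-2.53,"wx":0,"wy":5.2,"wz":0},{"dx":-0.58,"dy":0,"dz":-3.16,"wx":0,"wy":6.5,"wz":0},{"dx":-0.73,"dy":0,"dz":-3.78,"wx":0,"wy":7.8,"wz":0},{"dx":-0.9,"dy":0,"dz":-4.4,"wx":0,"wy":9.1,"wz":0},{"dx":-1.09,"dy":0,"dz":-5.0,"wx":0,"wy":10.4,"wz":0},{"dx":-1.29,"dy":0,"dz":-5.63,"wx":0,"wy":11.7,"wz":0},{"dx":-1.51,"dy":0,"dz":-6.24,"wx":0,"wy":13,"wz":0}]'
```

```text
t: 29.1
eef_pos: [0.5454, -0.109, 0.1525]
ee_rot: [3.142, -0.438, -2.203]
force: [-0.1, 0.0, -4.8]
width: 0.0114
gripper_force: 55.0
```

```bash
python3 - <<'E'
from h import *
s=arm.get_state();z=R.from_euler('xyz',s['ee_rot']).as_matrix()[:,2];print(s['eef_pos'],np.degrees(np.arccos(-z[2])),s['width'],s['force'],s['moment'],np.abs(s['qd']).max())
for c in ('scene','top'):
    snap(c,c+'9.png');marks(c,['tote','tote_grip','tote_red','star_knob'],n=1);marks(c,['nut0'],n=5)
a=cv2.imread('pics/scene9.png');b=cv2.imread('pics/top9.png')
C=arm.calibration('scene');W=np.linalg.inv(C['world_from_camera']);K=np.array([[C['fx'],0,C['cx']],[0,C['fy'],C['cy']],[0,0,1]])
u,v=cv2.projectPoints(np.array([[.65,.03,.04]]),cv2.Rodrigues(W[:3,:3])[0],W[:3,3],K,C['dist_coeffs'])[0].ravel();x=int(np.clip(u-70,0,420));y=int(np.clip(v-70,0,280));print(x,y)
cv2.imwrite('pics/c9.png',np.hstack([cv2.resize(a[y:y+140,x:x+140],(400,400),interpolation=2),cv2.resize(b[110:250,190:330],(400,400),interpolation=2)]))
E
```

```text
[ 0.54535508 -0.10901053  0.15248125] 25.08369199984968 0.011444083100245589 [-0.09721809  0.03121421 -4.77729574] [ 1.52277629 -1.12753158  0.00283228] 0.22947003904776297
scene tote 0.75 [ 0.618  -0.0087  0.054 ]
scene tote_grip 0.9 [ 0.5553 -0.0924  0.1883]
scene tote_red 0.59 [0.6799 0.0796 0.0076]
scene star_knob 0.56 [ 0.6441  0.2157 -0.0028]
scene nut0 0.64 [0.691  0.0217 0.026 ]
scene nut0 0.52 [0.6831 0.0386 0.0214]
scene nut0 0.47 [0.6498 0.061  0.026 ]
top tote 0.93 [ 0.6168 -0.005   0.06  ]
top tote_grip 0.61 [ 0.5505 -0.0972  0.1857]
top tote_red 0.81 [0.6818 0.0786 0.0062]
top nut0 0.53 [0.6511 0.0642 0.0256]
top nut0 0.5 [0.681  0.0448 0.0167]
top nut0 0.47 [0.6946 0.02   0.0285]
198 174
```

View pics/c9.png

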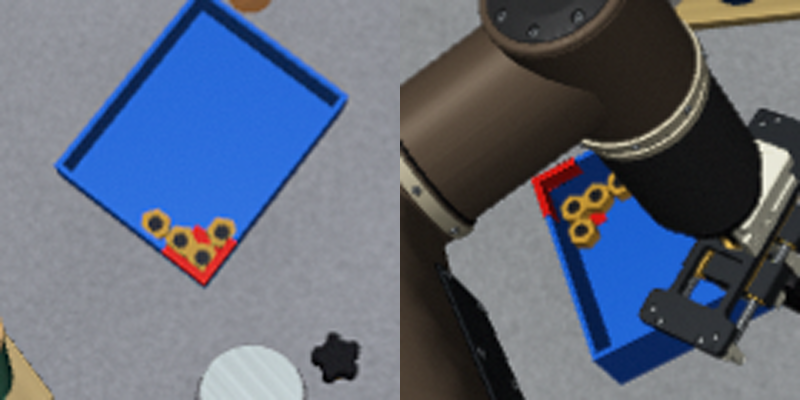

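All four nuts lie in the red corner, at crop (203,258), (180,240), (222,230) and (156,222). The tote is at 25.1° and clear of the tin and knob. I'll hold still and check that nothing moves.

```bash
python3 -m crank '[{"dx":0,"dy":0,"dz":0,"wx":0,"wy":0,"wz":0},{"dx":0,"dy":0,"dz":0,"wx":0,"wy":0,"wz":0},{"dx":0,"dy":0,"dz":0,"wx":0,"wy":0,"wz":0},{"dx":0,"dy":0,"dz":0,"wx":0,"wy":0,"wz":0},{"dx":0,"dy":0,"dz":0,"wx":0,"wy":0,"wz":0},{"dx":0,"dy":0,"dz":0,"wx":0,"wy":0,"wz":0},{"dx":0,"dy":0,"dz":0,"wx":0,"wy":0,"wz":0},{"dx":0,"dy":0,"dz":0,"wx":0,"wy":0,"wz":0},{"dx":0,"dy":0,"dz":0,"wx":0,"wy":0,"wz":0},{"dx":0,"dy":0,"dz":0,"wx":0,"wy":0,"wz":0}]'
python3 - <<'E'
from h import *
s=arm.get_state();print(s['width'],s['force'],np.abs(s['qd']).max())
old=cv2.imread('pics/scene9.png')[:,:,::-1]
im=snap('scene');C=arm.calibration('scene')
K=np.array([[C['fx'],0,C['cx']],[0,C['fy'],C['cy']],[0,0,1]]);W=C['world_from_camera']
yaw=np.radians(14.84);dg=yaw+np.radians(38.66)
T=R.from_rotvec(np.radians(25)*np.array([-np.sin(dg),np.cos(dg),0]))*R.from_euler('z',yaw)
print(T.as_matrix()[2])  # grip side must be up
piv=np.array([.6877,.0841,.0015]);M=T.as_matrix();o=piv-M@[.1,.08,0]
def where(u,v,h=.019):
    n=np.r_[cv2.undistortPoints(np.array([[[u,v]]],float),K,C['dist_coeffs']).ravel(),1]
    d=M.T@(W[:3,:3]@n);c=M.T@(W[:3,3]-o);return (c+d*(h-c[2])/d[2])*1000
for x,y in ((203,258),(180,240),(222,230),(156,222)):
    print(where(198+x*.35,174+y*.35).round(0))
hsv=lambda i:cv2.inRange(cv2.cvtColor(np.ascontiguousarray(i[174:314,198:338]),cv2.COLOR_RGB2HSV),(12,90,90),(30,255,255))
for i in (old,im):
    y,x=np.nonzero(hsv(i));k=y>60;print(k.sum(),x[k].mean(),y[k].mean(),x[k].min(),y[k].min())
marks('scene',['nut0'],n=5)
E
```

```text
t: 30.95
eef_pos: [0.5452, -0.1092, 0.1522]
ee_rot: [-3.142, -0.436, -2.203]
force: [0.1, -1.1, -3.1]
width: 0.0115
gripper_force: 55.0
0.011526920215968689 [ 0.12068246 -1.09044065 -3.05840787] 0.003011955159284231
[-0.33000854 -0.26400864  0.90630779]
[81. 65. 19.]
[81. 40. 19.]
[52. 63. 19.]
[82. 14. 19.]
374 39.0 105.07219251336899 0 74
374 39.20855614973262 104.97058823529412 0 74
scene nut0 0.58 [0.6468 0.0619 0.0272]
scene nut0 0.54 [ 0.5789  0.4434 -0.0009]
scene nut0 0.44 [0.6903 0.0215 0.0273]
scene nut0 0.39 [0.6823 0.0406 0.0237]
```

```bash
python3 -c "
from station import arm
print(arm.job_done())"
```

```text
the job is handed in; nothing more can be done
None
```

The job is handed in: the stray nut is in the tote (released about 2 cm above its floor), and the arm holds the tote still at about 25° with all four nuts resting in the red corner, three of them in a row along one wall with the farthest about 62 mm from the corner point.

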